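# Sort left and right bag-handle brackets into the riveting trays

## Task

Sort the two mirror-image handle brackets: the left-hand one into the left (blue) tray, the right-hand one into the right (red) tray, as the sample on each tray shows. Lay each flat and square near the tray's centre line, slid in nose first under the guard bar until its nose butts against the sliding stop, which must keep its setting; then let go. Leave the brass ring, the flat steel strip and the paint jar where they are.

Things in the scene. Friction and masses are not known exactly. Their poses are not given: they have to be found in the camera images.
- left_bracket_mid (a point): Centre of the loose left-hand handle bracket (bright steel, about 110 g), 23 mm above its underside; x to its nose, z up. Foot 64 (x) x 30 (y) x 5 mm; on it a central upright fin to grip, 46 long (x), 10 thick (y), reaching 47 mm above the underside; flat ear at the nose end to its left (+y), out to 40 mm. The right-hand one is its mirror image. Starts upright on a 3 mm mat, nose roughly to the robot's left (world +y).
- left_bracket_nose (a point): Middle of the left-hand bracket's straight front edge (nose), at underside level, 32 mm ahead (+x) of its centre; same axes. The ear, 22 mm long (x) and 5 mm thick, ends flush with this edge and carries a small brass boss.
- left_tray: The left tray, blue, fixed, a sample left-hand bracket screwed on its far end (from x = 64 mm on). Origin at bench level; z up; x from the open front to the far end, roughly along world +y. Floor 130 mm wide (y), top at z = 6 mm, x from -90 to 135 mm; no front wall; side walls 6 mm high above the floor, inner faces at y = +-60.
- left_bar (a point): Middle of the fixed steel guard bar over the left tray, at tray x = -8, z = 160 mm; tray's axes. Bar 10 mm thick along y, posts at y = +-74. A gripper pointing straight down on the finished bracket strikes it; one leaning back to the open front by about 40 to 45 degrees passes under. To lie flat there, the bracket must be gripped with that same lean.
- left_tray_floor (a point): Point on the left tray's floor top, over its origin; tray's axes. A black sliding stop (104 mm wide, 22 high, 10 thick) lies across the floor, front face square to x, somewhere from 20 to 40 mm ahead (+x) of this point. Its place is not measured: feel for it (or look). Only friction holds it; a push over about 12 N shifts it.
- right_bracket_mid (a point): Centre of the loose right-hand handle bracket (bright steel, about 110 g), 23 mm above its underside; x to its nose, z up. Foot 64 (x) x 30 (y) x 5 mm; on it a central upright fin to grip, 46 long (x), 10 thick (y), reaching 47 mm above the underside; flat ear at the nose end to its right (-y), out to 40 mm. The left-hand one is its mirror image. Starts upright on a 3 mm mat, nose roughly to the robot's left (world +y).
- right_bracket_nose (a point): Middle of the right-hand bracket's straight front edge (nose), at underside level, 32 mm ahead (+x) of its centre; same axes. The ear, 22 mm long (x) and 5 mm thick, ends flush with this edge and carries a small brass boss.
- right_tray: The right tray, red, fixed, a sample right-hand bracket screwed on its far end (from x = 64 mm on). Origin at bench level; z up; x from the open front to the far end, roughly along world +y. Floor 130 mm wide (y), top at z = 6 mm, x from -90 to 135 mm; no front wall; side walls 6 mm high above the floor, inner faces at y = +-60.
- right_bar (a point): Middle of the fixed steel guard bar over the right tray, at tray x = -8, z = 160 mm; tray's axes. Bar 10 mm thick along y, posts at y = +-74. A gripper pointing straight down on the finished bracket strikes it; one leaning back to the open front by about 40 to 45 degrees passes under. To lie flat there, the bracket must be gripped with that same lean.
- right_tray_floor (a point): Point on the right tray's floor top, over its origin; tray's axes. A black sliding stop (104 mm wide, 22 high, 10 thick) lies across the floor, front face square to x, somewhere from 20 to 40 mm ahead (+x) of this point. Its place is not measured: feel for it (or look). Only friction holds it; a push over about 12 N shifts it.
- dring_mid (a point): Centre of a loose brass ring, 34 mm across, 6 mm high, lying on the mat; leave alone.
- strip_mid (a point): Centre of a loose flat steel strip, 55 x 16 x 4 mm, lying on the mat; leave alone.
- edge_paint_mid (a point): Centre of a small jar of edge paint, 38 mm across, 75 mm high, standing beyond the mat; leave alone.

How it is judged (in metres and radians):
At the end, for the whole second after the job is handed in: Each bracket lies at rest and released in the tray of its own hand, flat (within 4.5 degrees) on the floor, square (within 5.7 degrees) and within 18 mm of the tray's centre line, its nose no more than 2.5 mm from the sliding stop; no stop was ever shifted more than 4 mm (x of left_stop_c0 in the frame of left_bracket_nose between 0.002 and 0.0075 m and angle between the x axis of left_bracket_mid and the x axis of left_tray, either way round below 0.1 rad and angle between each of left_bracket_mid, right_bracket_mid's own z axis and vertical below 0.08 rad and y of left_bracket_mid in the frame of left_tray between -0.018 and 0.018 m and z of left_bracket_mid in the frame of left_tray between 0.0275 and 0.032 m and linear speed of each of left_bracket, right_bracket below 0.01 m/s and contact force between the fingers and left_bracket below 0.1 N and x of right_stop_c0 in the frame of right_bracket_nose between 0.002 and 0.0075 m and angle between the x axis of right_bracket_mid and the x axis of right_tray, either way round below 0.1 rad and y of right_bracket_mid in the frame of right_tray between -0.018 and 0.018 m and z of right_bracket_mid in the frame of right_tray between 0.0275 and 0.032 m and contact force between the fingers and right_bracket below 0.1 N); the robot touches nothing.
It fails at once if the left tray's stop is shoved more than 4 mm out of its setting (distance of left_stop_c0 from where it was at the start of the episode above 0.004 m).
It fails at once if the right tray's stop is shoved more than 4 mm out of its setting (distance of right_stop_c0 from where it was at the start of the episode above 0.004 m).
It fails at once if the ring, strip or jar is moved more than 20 mm (distance of any of dring_mid, strip_mid, edge_paint_mid from where it was at the start of the episode above 0.02 m).
It also fails if it takes over 67 s, if anything falls off the work surface, if the arm or the gripper's body presses on something with over 40 N, if the wrist force passes 120 N, or if a joint passes its speed limit or range.

## Robot

A 7-joint arm with a two-finger parallel gripper is mounted at the origin on the work surface. World frame = base frame: x ahead of the robot, y to its left, z up, the work surface at z = 0. Lengths are in m, angles in degrees, forces in N, time in s.
With the tool pointing down it reaches from about 0.425 to 0.875 m from the base axis. Payload 4.7 kg.
Tool frame: the origin (TCP) lies midway between the tips of the shut fingers; the grasp point (between the pads) lies 19 mm behind it; z points along the fingers, y is the direction in which the jaws open and shut (so a half turn about z gives the same grasp; the last joint's range is limited). The gripper opens to 87 mm and grips with 3 to 60 N. Pads are 19 mm wide; open, the fingers measure 117 mm over their backs; the gripper's body (75 mm by 190 mm) begins 51 mm behind the grasp point.
Start: joints at [70.995, 18.392, -4.016, 83.108, 1.295, 78.541, -3.26], TCP at [0.22, -0.612, 0.223] pointing down, gripper open.
Joint ranges: [-163.93, 163.93], [-17.29, 119.83], [-79.2, 71.16], [3.27, 140.29], [-89.18, 269.18], [5.43, 117.66], [-154.24, 154.24]. Speed limits (degrees/s): [147.25, 147.25, 180, 180, 180, 180, 180].

## Interface

Orientations are given as [roll, pitch, yaw] about the fixed x, y, z axes, in that order (R = Rz(yaw) Ry(pitch) Rx(roll)).
In Python, from cell import env gives the robot as it stands.
- The arm moves only by the tool apply_moves, never from a script. Its argument "targets" is a list of rows, each a list of 2 entries, a list of its own where there are three numbers: the shift along the world's x, y, z in mm, then the turn, a rotation vector about the world's x, y, z in rad. A call has 1 to 8 rows; each row is the pose to reach, as a shift and turn from the pose commanded when the call began; what a row does not reach only later rows make up. A row lasts 1/10 s, in which the tool goes at most 50 mm and 8.59 degrees, less where a joint would pass 70% of its speed; a pose out of reach is approached as far as the arm can. A call with a gripper value outside its range is refused whole. "hand" is the finger opening in mm, from 0 to 87, set as the call begins (left out, the last holds). The fingers move at their own pace and stop on an object; "squeeze" is the grip in N (left out, the last holds). Time passes only in rows, so rows that repeat a pose let the fingers close. It gives the time, the measured TCP pose, the force and the opening at its end, in the units of the state.
- env.get_obs(): the state, without advancing time (a new reading comes with each control period).
- env.read_camera(name): name is "scene" or "top" or "wrist"; returns a dict with "image" (384x512x3 uint8, red, green, blue), "camera_matrix" (3x3 intrinsics, pixels), "camera_from_world" (4x4, takes a point from world to camera coordinates); the wrist camera has in their place "mount" (4x4, takes a point from camera to tool coordinates, whose origin is the TCP and whose axes are the flange's). Camera axes: x right, y down, z forward; pixel columns grow to the right and rows downward; lengths in m; the calibration is good to about 2 mm. A picture is of the moment at which its call begins: read the wrist's pose just before it. There is no depth.
- env.sign_off(): hands the job in, once; it reports no verdict.
Trained networks look in a picture, given as the dict that the camera call returned (one of the last four; its "shot" number tells which), for a name from the list of things; names that differ only in an ending like _2 or _b are one class to them, and where a whole thing is asked for, a point or a joint stands for the part that bears it (a point fixed in the world has none). Each returns a list of dicts, best first, with "conf" (0 to 1); they miss things now and then, are a little off and sometimes report something else, mostly with a low value. They report only what shows in the picture. A call takes as long as a camera call.
- env.regions_of(picture, target): "region" (384x512 bool, what is visible of it) and "rect" ([left, top, right, bottom] in pixels, round what is visible of it).
The state is a dict: "time_s": time; "qpos": joint angles; "joint_velocities": joint speeds; "effort": joint torques, N m; "tool_pos": TCP position; "tool_rot": TCP orientation; "force": force on the tool from outside, world axes, zero at the start; "wrist_torque": the same for the moment, N m; "grip_width": finger opening in m.
Only numpy, scipy, OpenCV 4.12 (cv2) and the standard library are available. Lean on these libraries where they do the work, as an engineer would, in place of code of your own. Each camera call takes 0.05 s, during which the arm holds its last target. There are 200 camera calls.

## Working session

There is one attempt and no reset: what is moved stays moved. The work goes in short steps, Python scripts to look and compute and a tool call to move; the robot and the scene stay as the last step left them, time stands still between calls to the robot, and variables do not carry over. Pictures are saved under pics/ and viewed, about 8 in all and at most 12, crops included, and the job is handed in when it is done.

Besides the shell and the picture viewer there is one more tool, called after "Call:" in YAML: its name, and indented under it one key for each argument. apply_moves: Moves the arm, as the interface text tells. Its arguments: {"type":"object","properties":{"targets":{"type":"array","items":{"type":"array"}},"hand":{"type":"number"},"squeeze":{"type":"number"}},"required":["targets"]}

```bash
ls; mkdir -p pics; cat > h.py <<'E'
from cell import env
import numpy as np, cv2
def snap(name,f=None):
    p=env.read_camera(name)
    if f: cv2.imwrite('pics/'+f,p['image'][:,:,::-1])
    return p
E
python3 - <<'E'
from h import *
o=env.get_obs(); print({k:np.round(v,3) for k,v in o.items()})
for c in ['top','scene']:
    p=snap(c,c+'0.png'); print(c,p['shot'],p['camera_matrix'].round(1).tolist(),p['camera_from_world'].round(3).tolist())
    for n in ['left_bracket_mid','right_bracket_mid','left_tray','right_tray','left_bar','right_bar','dring_mid','strip_mid','edge_paint_mid']:
        print(n,[(round(r['conf'],2),[int(v) for v in r['rect']],int(r['region'].sum())) for r in env.regions_of(p,n)[:3]])
a=cv2.imread('pics/top0.png');
E
```

```text
pics
{'time_s': np.float64(0.0), 'qpos': array([70.997, 18.438, -4.015, 83.174,  1.298, 78.54 , -3.261]), 'joint_velocities': array([ 0.02 ,  0.032, -0.008,  0.016, -0.058,  0.074,  0.022]), 'effort': array([-0.0000e+00, -4.9129e+01, -4.0400e-01, -3.1253e+01, -6.4000e-02,
        4.4000e-02,  0.0000e+00]), 'tool_pos': array([ 0.22 , -0.611,  0.221]), 'tool_rot': array([-1.79892e+02,  9.00000e-03,  1.98120e+01]), 'force': array([ 0.478, -0.015, -0.397]), 'wrist_torque': array([-0.047,  0.044, -0.003]), 'grip_width': np.float64(0.087)}
top 1 [[485.7, 0.0, 256.5], [0.0, 485.7, 200.9], [0.0, 0.0, 1.0]] [[-0.008, -1.0, 0.025, -0.038], [-0.995, 0.005, -0.099, 0.629], [0.099, -0.026, -0.995, 1.391], [0.0, 0.0, 0.0, 1.0]]
left_bracket_mid [(0.8, [227, 254, 250, 273], 298)]
right_bracket_mid [(0.53, [231, 195, 257, 213], 276)]
left_tray [(0.85, [298, 209, 376, 272], 3588)]
right_tray [(0.72, [233, 250, 253, 270], 299), (0.59, [90, 192, 169, 251], 3648)]
left_bar [(0.56, [296, 214, 379, 269], 3583), (0.36, [233, 251, 253, 269], 309)]
right_bar [(0.65, [92, 194, 169, 253], 3603)]
dring_mid []
strip_mid [(0.43, [200, 217, 208, 234], 88)]
edge_paint_mid [(0.64, [245, 156, 254, 172], 103)]
scene 2 [[491.6, 0.0, 248.9], [0.0, 491.6, 196.0], [0.0, 0.0, 1.0]] [[-0.566, 0.824, 0.005, 0.353], [0.682, 0.472, -0.558, -0.32], [-0.463, -0.312, -0.83, 1.454], [0.0, 0.0, 0.0, 1.0]]
left_bracket_mid [(0.95, [275, 180, 306, 207], 436)]
right_bracket_mid [(0.58, [235, 218, 265, 253], 554)]
left_tray [(0.63, [134, 93, 232, 186], 3839)]
right_tray [(0.56, [329, 227, 444, 345], 6045), (0.52, [275, 181, 307, 207], 458)]
left_bar [(0.95, [137, 92, 236, 187], 3689)]
right_bar [(0.8, [331, 224, 448, 344], 6118)]
dring_mid [(0.46, [229, 194, 240, 208], 113)]
strip_mid [(0.66, [298, 233, 316, 258], 174)]
edge_paint_mid [(0.6, [207, 253, 221, 279], 421)]
```

```bash
python3 - <<'E'
import cv2
a=cv2.imread('pics/top0.png')[130:310,70:400]; cv2.imwrite('pics/t0c.png',cv2.resize(a,None,fx=2.4,fy=2.4,interpolation=2))
a=cv2.imread('pics/scene0.png')[70:370,120:460]; cv2.imwrite('pics/s0c.png',cv2.resize(a,None,fx=2,fy=2,interpolation=2))
E
```

```text
(no output)
```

View pics/t0c.png

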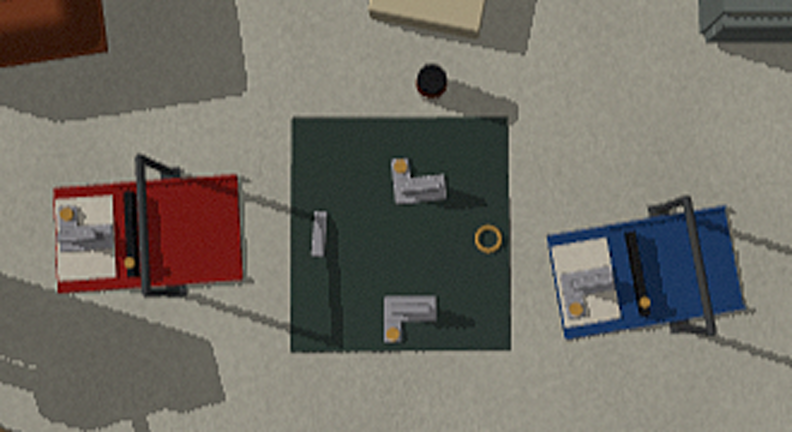

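View pics/s0c.png

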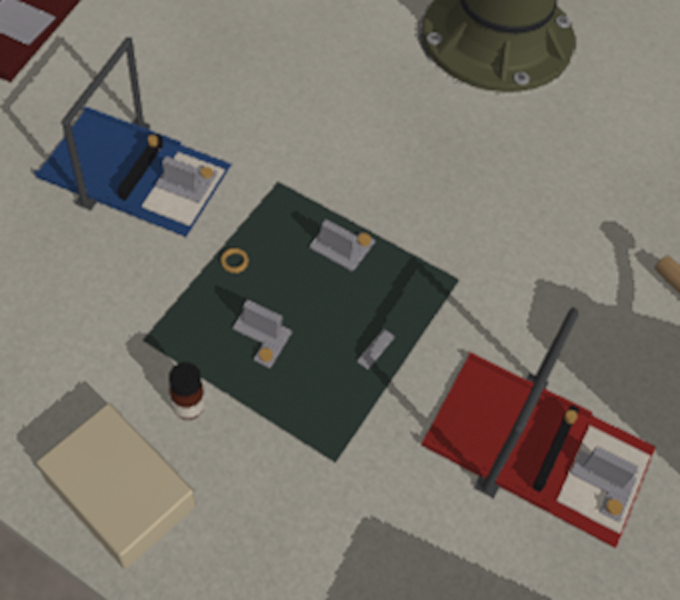

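```bash
cat > fit.py <<'E'
from h import *
from scipy.optimize import minimize
def box(a,b,c,d,e,f): return np.array([[x,y,z] for x in(a,b) for y in(c,d) for z in(e,f)],float)/1e3
def brk(s): # underside origin at centre, s=+1 left
    y=sorted([15*s,40*s])
    return [box(-32,32,-15,15,0,5),box(-23,23,-5,5,5,47),box(10,32,y[0],y[1],0,5)]
def tray(): return [box(-90,135,-65,65,0,6),box(-90,135,60,65,6,12),box(-90,135,-65,-60,6,12)]
def proj(p,X):
    M=p['camera_from_world']; c=X@M[:3,:3].T+M[:3,3]; q=c@p['camera_matrix'].T; return q[:,:2]/q[:,2:]
def render(p,boxes,pose,z0,S=4,hull=False):
    x,y,t=pose; R=np.array([[np.cos(t),-np.sin(t),0],[np.sin(t),np.cos(t),0],[0,0,1]])
    m=np.zeros((384*S,512*S),np.uint8); P=[]
    for b in boxes:
        P.append(proj(p,b@R.T+[x,y,z0]))
    if hull: P=[np.vstack(P)]
    for q in P:
        cv2.fillConvexPoly(m,cv2.convexHull(((q+.5)*S).astype(np.float32)).round().astype(np.int32),1)
    return cv2.resize(m.astype(np.float32),(512,384),interpolation=cv2.INTER_AREA)
def fit(views,boxes,p0,z0,hull=False):
    def cost(v):
        c=0
        for p,m in views:
            r=render(p,boxes,v/[1e3,1e3,100],z0,hull=hull); c+=np.abs(r-m).sum()/m.sum()
        return c
    v0=np.array(p0)*[1e3,1e3,100]
    best=None
    for k in range(3):
        r=minimize(cost,v0,method='Nelder-Mead',options=dict(initial_simplex=np.vstack([v0,v0+[12,0,0],v0+[0,12,0],v0+[0,0,12]])/1.0,xatol=.05,fatol=1e-4)); v0=r.x
    return r.x/[1e3,1e3,100],r.fun
def back(p,uv,z):
    M=p['camera_from_world']; R,t=M[:3,:3],M[:3,3]; d=R.T@np.linalg.solve(p['camera_matrix'],[*uv,1]); o=-R.T@t
    return (o+d*(z-o[2])/d[2])[:2]
E
python3 - <<'E'
from fit import *
import pickle
T=snap('top');S=snap('scene')
pickle.dump((T,S),open('cams.pkl','wb'))
def colmask(p,red):
    im=p['image'].astype(int); r,g,b=im[...,0],im[...,1],im[...,2]
    m=((r>90)&(g<50)&(b<50)) if red else ((b>80)&(r<60)&(b-g>35))
    m=m.astype(np.uint8); n,l,st,_=cv2.connectedComponentsWithStats(cv2.morphologyEx(m,cv2.MORPH_CLOSE,np.ones((9,9))))
    return m,l,st
est={}
for nm,red,uT in [('left_tray',0,(337,242)),('right_tray',1,(132,224))]:
    views=[]
    for p in (T,S):
        m,l,st=colmask(p,red)
        reg=[(int(r['region'].sum()),r) for r in env.regions_of(p,nm) if r['region'].sum()>1500][0][1]
        x0,y0,x1,y1=[int(v) for v in reg['rect']]
        mm=np.zeros_like(m); mm[y0-8:y1+8,x0-8:x1+8]=m[y0-8:y1+8,x0-8:x1+8]
        mm=cv2.morphologyEx(mm,cv2.MORPH_OPEN,np.ones((2,2)))
        hull=cv2.convexHull(cv2.findNonZero(mm)); o=np.zeros_like(m); cv2.fillConvexPoly(o,hull,1); views.append((p,o.astype(np.float32)))
    c=back(T,uT,0)
    for vs in (views,views[:1],views[1:]):
        e,f=fit(vs,tray(),[*c,np.pi/2],0,hull=True); print(nm,e.round(4),np.degrees(e[2]).round(2),round(f,3))
for nm,s,uT in [('left_bracket_mid',1,(239,262)),('right_bracket_mid',-1,(244,206))]:
    views=[(p,env.regions_of(p,nm)[0]['region'].astype(np.float32)) for p in (T,S)]
    c=back(T,uT,.01)
    for vs in (views,views[:1],views[1:]):
        e,f=fit(vs,brk(s),[*c,np.pi/2],.003); print(nm,e.round(4),np.degrees(e[2]).round(2),round(f,3))
    # intensity mask: bright grey steel
r=env.regions_of(S,'edge_paint_mid')[0]['rect'];print('jar', back(S,((r[0]+r[2])/2,(r[1]+r[3])/2),.037), back(T,(249.5,164),.06))
r=env.regions_of(S,'dring_mid');r and print('ring', back(S,((r[0]['rect'][0]+r[0]['rect'][2])/2,(r[0]['rect'][1]+r[0]['rect'][3])/2),.006))
E
```

```text
left_tray [ 0.5042 -0.3124  1.732 ] 99.23 3.513
left_tray [ 0.5047 -0.3094  1.7299] 99.12 0.042
left_tray [ 0.449  -0.3241  2.2072] 126.47 3.125
right_tray [0.5566 0.3075 1.6337] 93.6 0.147
right_tray [0.5548 0.301  1.6357] 93.72 0.037
right_tray [0.5584 0.3097 1.6334] 93.59 0.032
left_bracket_mid [0.4638 0.0074 1.5917] 91.2 0.185
left_bracket_mid [0.4636 0.0057 1.5632] 89.56 0.072
left_bracket_mid [0.4643 0.0087 1.5958] 91.43 0.074
right_bracket_mid [ 0.6108 -0.0051  1.6632] 95.29 0.273
right_bracket_mid [ 0.6105 -0.0064  1.675 ] 95.97 0.118
right_bracket_mid [ 0.6117 -0.0045  1.6615] 95.2 0.122
jar [ 0.73631221 -0.0167933 ] [ 0.73308461 -0.0219745 ]
ring [ 0.55315324 -0.08805936]
```

```bash
cat >> fit.py <<'E'
from scipy.spatial.transform import Rotation as Ro
def goal(psi,L,tcp,s=1):
    "print shift (mm) and rotvec from present pose; tool leaning L deg back from direction psi (deg)"
    a,l=np.radians([psi,L]); d=np.array([np.cos(a),np.sin(a),0]); z=np.sin(l)*d-np.array([0,0,np.cos(l)])
    y=s*np.array([d[1],-d[0],0]); x=np.cross(y,z); R=np.c_[x,y,z]
    o=env.get_obs(); R0=Ro.from_euler('xyz',o['tool_rot'],degrees=True)
    print('pos',(o['tool_pos']*1e3).round(1),'rot',o['tool_rot'].round(2),'F',o['force'].round(1),'w',round(o['grip_width']*1e3,1),'q',o['qpos'].round(0),'t',round(o['time_s'],2))
    print('shift',((np.array(tcp)-o['tool_pos'])*1e3).round(1),'turn',(Ro.from_matrix(R)*R0.inv()).as_rotvec().round(4))
E
python3 - <<'E'
from fit import *
import pickle
T,S=pickle.load(open('cams.pkl','rb'))
# left tray in scene: colour mask, biggest component only
im=S['image'].astype(int); r,g,b=im[...,0],im[...,1],im[...,2]
m=((b>80)&(r<60)&(b-g>35)).astype(np.uint8); m[:100,:170]*=0 if False else 1
n,l,st,_=cv2.connectedComponentsWithStats(m); 
o=np.zeros_like(m); pts=np.vstack([np.argwhere(l==i)[:,::-1] for i in range(1,n) if st[i,4]>40 and st[i,1]<190 and st[i,0]<240 and st[i,1]>90])
cv2.fillConvexPoly(o,cv2.convexHull(pts.astype(np.int32)),1)
e,f=fit([(S,o.astype(np.float32))],tray(),[.505,-.309,1.73],0,hull=True); print(e,np.degrees(e[2]),f)
poses={'L':{'T':(.5047,-.3094,1.7299),'S':e},'R':{'T':(.5548,.301,1.6357),'S':(.5584,.3097,1.6334)}}
for k in 'LR':
  for c,p in (('T',T),('S',S)):
    x,y,t=poses[k][c]; R=np.array([[np.cos(t),-np.sin(t),0],[np.sin(t),np.cos(t),0],[0,0,1]])
    G=p['image'].mean(2).astype(np.float32)
    for z in (.028,):
        xs=np.arange(10,62,2); ys=np.arange(-35,36,5)
        v=[]
        for xx in xs:
            q=proj(p,np.array([[xx/1e3,yy/1e3,z] for yy in ys])@R.T+[x,y,0]).astype(np.float32)
            v.append(np.median(cv2.remap(G,q[:,0],q[:,1],1)))
        print(k,c,z,list(zip(xs.tolist(),np.round(v).astype(int).tolist())))
R=None
goal(90.5,45,[.464,.007-.05,.22])
E
```

```text
[ 0.43989747 -0.31938226  2.1575988 ] 123.62130509166914 4.341433048248291
L T 0.028 [(10, 48), (12, 38), (14, 39), (16, 38), (18, 40), (20, 39), (22, 40), (24, 40), (26, 40), (28, 41), (30, 37), (32, 29), (34, 25), (36, 23), (38, 26), (40, 25), (42, 15), (44, 22), (46, 46), (48, 62), (50, 59), (52, 57), (54, 58), (56, 58), (58, 59), (60, 59)]
L S 0.028 [(10, 138), (12, 138), (14, 138), (16, 138), (18, 138), (20, 138), (22, 138), (24, 139), (26, 139), (28, 139), (30, 139), (32, 139), (34, 140), (36, 140), (38, 140), (40, 140), (42, 140), (44, 141), (46, 140), (48, 140), (50, 140), (52, 140), (54, 140), (56, 141), (58, 140), (60, 140)]
R T 0.028 [(10, 34), (12, 36), (14, 36), (16, 35), (18, 36), (20, 32), (22, 28), (24, 33), (26, 46), (28, 59), (30, 65), (32, 52), (34, 17), (36, 4), (38, 9), (40, 23), (42, 26), (44, 23), (46, 24), (48, 36), (50, 51), (52, 53), (54, 50), (56, 44), (58, 31), (60, 42)]
R S 0.028 [(10, 42), (12, 42), (14, 42), (16, 42), (18, 42), (20, 42), (22, 42), (24, 42), (26, 42), (28, 42), (30, 39), (32, 29), (34, 25), (36, 27), (38, 27), (40, 27), (42, 39), (44, 55), (46, 59), (48, 58), (50, 58), (52, 57), (54, 46), (56, 42), (58, 57), (60, 104)]
pos [ 220.3 -611.5  222.6] rot [180.     0.    19.81] F [ 0.1 -0.1  0.3] w 86.8 q [71. 18. -4. 83.  1. 79. -3.] t 1.6
shift [243.7 568.5  -2.6] turn [ 0.6855 -0.4771  1.1664]
```

Call:
apply_moves:
  targets:
    - [[122, 311, 20], [0.343, -0.239, 0.583]]
    - [[244, 621, 20], [0.6855, -0.4771, 1.1664]]
    - [[244, 621, 20], [0.6855, -0.4771, 1.1664]]
    - [[244, 621, 20], [0.6855, -0.4771, 1.1664]]
    - [[244, 621, 20], [0.6855, -0.4771, 1.1664]]
    - [[244, 621, 20], [0.6855, -0.4771, 1.1664]]
    - [[244, 621, 20], [0.6855, -0.4771, 1.1664]]
    - [[244, 621, 20], [0.6855, -0.4771, 1.1664]]
  hand: 44
  squeeze: 40

```text
time_s: 2.4
tool_pos: [0.3667, -0.2384, 0.2356]
tool_rot: [-175.2, -38.2, 76.5]
force: [1.4, 0.1, -0.7]
grip_width: 0.0445
```

```bash
python3 -c "
from fit import *
goal(91,45,[.464,.010,.12])"
```

```text
pos [ 366.7 -238.4  235.6] rot [-175.21  -38.22   76.55] F [ 1.4  0.1 -0.7] w 44.5 q [ 69.  13. -21.  98. -23.  96.  39.] t 2.4
shift [  97.3  248.4 -115.6] turn [ 0.1109 -0.0751  0.1963]
```

Call:
apply_moves:
  targets:
    - [[97, 248, -40], [0.1109, -0.0751, 0.1963]]
    - [[97, 248, -60], [0.1109, -0.0751, 0.1963]]
    - [[97, 248, -90], [0.1109, -0.0751, 0.1963]]
    - [[97, 248, -116], [0.1109, -0.0751, 0.1963]]
    - [[97, 248, -116], [0.1109, -0.0751, 0.1963]]
    - [[97, 248, -116], [0.1109, -0.0751, 0.1963]]
    - [[97, 248, -116], [0.1109, -0.0751, 0.1963]]
    - [[97, 248, -116], [0.1109, -0.0751, 0.1963]]

```text
time_s: 3.2
tool_pos: [0.4632, 0.0093, 0.119]
tool_rot: [-179.8, -44.9, 90.8]
force: [-0.1, -0.6, -0.5]
grip_width: 0.0438
```

```bash
python3 - <<'E'
from fit import *
goal(91,45,[.464,.010,.12])
p=env.read_camera('wrist'); cv2.imwrite('pics/w1.png',p['image'][:,:,::-1])
o=env.get_obs()
print(p['mount'].round(3).tolist(),p['camera_matrix'].round(1).tolist())
r=env.regions_of(p,'left_bracket_mid'); print([(round(q['conf'],2),q['rect']) for q in r[:3]])
R=Ro.from_euler('xyz',o['tool_rot'],degrees=True).as_matrix(); W=np.eye(4); W[:3,:3]=R; W[:3,3]=o['tool_pos']
p['camera_from_world']=np.linalg.inv(W@p['mount'])
if r:
    for s in (1,):
        e,f=fit([(p,r[0]['region'].astype(np.float32))],brk(s),[.464,.007,1.58],.003); print(e,np.degrees(e[2]),f)
E
```

```text
pos [463.2   9.3 119. ] rot [-179.76  -44.92   90.78] F [-0.1 -0.6 -0.5] w 43.8 q [ 54.  19. -32. 111. -32.  74.  37.] t 3.2
shift [0.8 0.7 1. ] turn [ 0.0014 -0.0029  0.001 ]
[[0.001, -0.963, -0.27, 0.074], [1.0, 0.001, -0.0, 0.001], [0.0, -0.27, 0.963, -0.162], [0.0, 0.0, 0.0, 1.0]] [[270.5, 0.0, 253.4], [0.0, 270.5, 197.1], [0.0, 0.0, 1.0]]
[(0.77, [220.3, 241.5, 269.5, 306.9])]
[0.46318048 0.01602208 1.56049917] 89.41001629413424 1.352218508720398
```

View pics/w1.png

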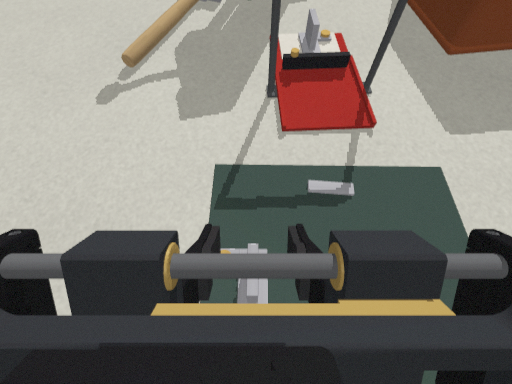

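Call:
apply_moves:
  targets:
    - [[1, 1, -50], [0.0014, -0.0029, 0.001]]
    - [[1, 1, -80], [0.0014, -0.0029, 0.001]]
    - [[1, 1, -99], [0.0014, -0.0029, 0.001]]
    - [[1, 1, -99], [0.0014, -0.0029, 0.001]]
    - [[1, 1, -99], [0.0014, -0.0029, 0.001]]

```text
time_s: 3.8
tool_pos: [0.4652, 0.0082, 0.0209]
tool_rot: [179.9, -45.0, 90.8]
force: [0.9, -0.1, 0.5]
grip_width: 0.0439
```

Call:
apply_moves:
  targets:
    - [[0, 0, 0], [0, 0, 0]]
    - [[0, 0, 0], [0, 0, 0]]
    - [[0, 0, 0], [0, 0, 0]]
    - [[0, 0, 0], [0, 0, 0]]
    - [[0, 0, 0], [0, 0, 0]]
    - [[0, 0, 0], [0, 0, 0]]
    - [[0, 0, 0], [0, 0, 0]]
    - [[0, 0, 0], [0, 0, 0]]
  hand: 0

```text
time_s: 4.6
tool_pos: [0.4642, 0.0097, 0.0204]
tool_rot: [180.0, -45.0, 90.9]
force: [-1.3, -1.1, 3.4]
grip_width: 0.0098
```

```bash
python3 - <<'E'
from fit import *
goal(91,45,[.464,.010,.12])
E
```

```text
pos [464.2   9.7  20.4] rot [180.   -45.01  90.91] F [-1.3 -1.1  3.4] w 9.8 q [ 52.  29. -31. 114. -30.  64.  42.] t 4.6
shift [-0.2  0.3 99.6] turn [-0.0003  0.      0.0016]
```

Call:
apply_moves:
  targets:
    - [[0, 0, 50], [0, 0, 0]]
    - [[0, 0, 100], [0, 0, 0]]
    - [[0, -20, 150], [0, 0, 0]]
    - [[5, -40, 200], [0, 0, 0]]
    - [[11, -80, 230], [0, 0, 0.05]]
    - [[18, -130, 230], [0, 0, 0.1]]
    - [[24, -180, 230], [0, 0, 0.144]]
    - [[31, -230, 230], [0, 0, 0.144]]

```text
time_s: 5.4
tool_pos: [0.4955, -0.2151, 0.2498]
tool_rot: [179.9, -44.9, 99.3]
force: [1.3, -0.3, -0.4]
grip_width: 0.0096
```

```bash
python3 - <<'E'
from fit import *
goal(99.15,45,[.528,-.458,.25])
E
```

```text
pos [ 495.5 -215.1  249.8] rot [179.88 -44.91  99.3 ] F [ 1.3 -0.3 -0.4] w 9.6 q [ 58.  31. -27.  78. -20. 104.  40.] t 5.4
shift [ 3.250e+01 -2.429e+02  2.000e-01] turn [ 0.0013  0.0017 -0.0012]
```

Call:
apply_moves:
  targets:
    - [[7, -50, 0], [0, 0, 0]]
    - [[14, -100, 0], [0, 0, 0]]
    - [[20, -150, 0], [0, 0, 0]]
    - [[27, -200, 0], [0, 0, 0]]
    - [[33, -238, -20], [0, 0, 0]]
    - [[33, -238, -70], [0, 0, 0]]
    - [[33, -238, -120], [0, 0, 0]]
    - [[33, -238, -150], [0, 0, 0]]

```text
time_s: 6.2
tool_pos: [0.5268, -0.4516, 0.0925]
tool_rot: [-179.7, -45.2, 98.8]
force: [-0.2, 0.6, -2.3]
grip_width: 0.0098
```

```bash
python3 - <<'E'
from fit import *
goal(99.15,45,[.528,-.458,.06])
p=env.read_camera('wrist'); cv2.imwrite('pics/w2.png',p['image'][:,:,::-1])
o=env.get_obs()
R=Ro.from_euler('xyz',o['tool_rot'],degrees=True).as_matrix(); W=np.eye(4); W[:3,:3]=R; W[:3,3]=o['tool_pos']
p['camera_from_world']=np.linalg.inv(W@p['mount'])
import pickle; pickle.dump(p,open('w2.pkl','wb'))
s=snap('scene','s2.png'); a=s['image'][70:230,100:310,::-1]; cv2.imwrite('pics/s2c.png',cv2.resize(a,None,fx=2.5,fy=2.5,interpolation=2))
a=cv2.resize(cv2.imread('pics/w2.png'),(525,394)); b=cv2.imread('pics/s2c.png')[:200]; 
cv2.imwrite('pics/c2.png',np.vstack([a,cv2.imread('pics/s2c.png')])[:794][::1])
x=cv2.imread('pics/c2.png'); cv2.imwrite('pics/c2.png',cv2.resize(x,None,fx=.75,fy=.75,interpolation=3)); print(x.shape)
E
```

```text
pos [ 526.8 -451.6   92.5] rot [-179.7   -45.21   98.83] F [-0.2  0.6 -2.3] w 9.8 q [ 61.  64. -31.  41.  -2. 114.  46.] t 6.2
shift [  1.2  -6.4 -32.5] turn [-0.0031 -0.0043  0.0018]
(794, 525, 3)
```

View pics/c2.png

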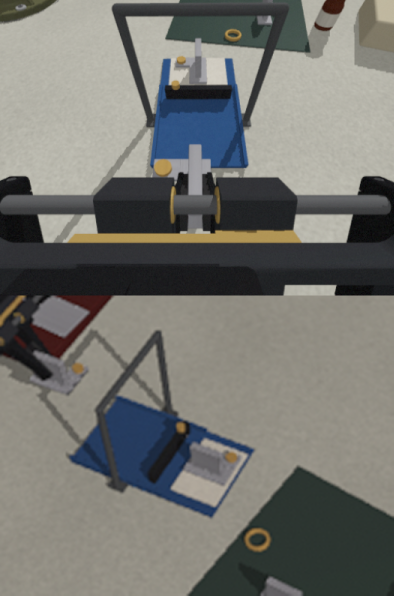

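```bash
cat > wt.py <<'E'
from fit import *
import pickle
def wtray(p,red,guess):
    im=p['image'].astype(int); r,g,b=im[...,0],im[...,1],im[...,2]
    m=((r>80)&(g<50)&(b<50)) if red else ((b>60)&(b-r>40)&(b-g>25))
    m[235:]=0; m=m.astype(np.uint8)
    n,l,st,_=cv2.connectedComponentsWithStats(cv2.morphologyEx(m,cv2.MORPH_CLOSE,np.ones((25,25)))); k=1+st[1:,4].argmax(); m[l!=k]=0
    o=np.zeros_like(m); cv2.fillConvexPoly(o,cv2.convexHull(cv2.findNonZero(m)),1)
    e,f=fit([(p,o.astype(np.float32))],tray(),guess,0,hull=True); print('tray',e.round(4),np.degrees(e[2]).round(2),round(f,3))
    x,y,t=e; R=np.array([[np.cos(t),-np.sin(t),0],[np.sin(t),np.cos(t),0],[0,0,1]])
    C=p['image'][...,0 if red else 2].astype(np.float32)
    for z,lab in((.006,'foot front'),(.028,'top')):
        xs=np.arange(14,64,2); v=[]
        for xx in xs:
            q=proj(p,np.array([[xx/1e3,yy/1e3,z] for yy in range(-48,49,4)])@R.T+[x,y,0]).astype(np.float32)
            v.append(int(np.median(cv2.remap(C,q[:,0],q[:,1],1))))
        print(lab,list(zip(xs.tolist(),v)))
    return e
E
python3 - <<'E'
from wt import *
wtray(pickle.load(open('w2.pkl','rb')),0,[.505,-.31,1.73])
E
```

```text
tray [ 0.5066 -0.3037  1.7267] 98.93 0.054
foot front [(14, 91), (16, 92), (18, 91), (20, 91), (22, 91), (24, 91), (26, 89), (28, 68), (30, 34), (32, 22), (34, 22), (36, 22), (38, 21), (40, 23), (42, 23), (44, 23), (46, 21), (48, 22), (50, 30), (52, 38), (54, 40), (56, 39), (58, 40), (60, 81), (62, 129)]
top [(14, 21), (16, 21), (18, 22), (20, 22), (22, 22), (24, 22), (26, 25), (28, 35), (30, 41), (32, 40), (34, 40), (36, 82), (38, 131), (40, 137), (42, 139), (44, 151), (46, 166), (48, 169), (50, 185), (52, 188), (54, 187), (56, 189), (58, 189), (60, 188), (62, 190)]
```

Call:
apply_moves:
  targets:
    - [[1, 0, -40], [-0.003, -0.004, 0.003]]
    - [[1, 0, -60], [-0.003, -0.004, 0.003]]
    - [[-3, 30, -63], [-0.003, -0.004, 0.003]]
    - [[-7, 60, -65], [-0.003, -0.004, 0.003]]
    - [[-12, 90, -65], [-0.003, -0.004, 0.003]]
    - [[-12, 90, -65], [-0.003, -0.004, 0.003]]
    - [[-12, 90, -65], [-0.003, -0.004, 0.003]]
    - [[-12, 90, -65], [-0.003, -0.004, 0.003]]

```text
time_s: 7.1
tool_pos: [0.5159, -0.3634, 0.0362]
tool_rot: [179.6, -44.6, 99.5]
force: [0.3, -0.3, -1.9]
grip_width: 0.01
```

```bash
python3 - <<'E'
from fit import *
goal(99,45,[.5065,-.313,.0245])
E
```

```text
pos [ 515.9 -363.4   36.2] rot [179.63 -44.61  99.47] F [ 0.3 -0.3 -1.9] w 10.0 q [ 63.  57. -32.  63.  -3.  99.  46.] t 7.1
shift [ -9.4  50.4 -11.7] turn [ 0.006   0.0056 -0.0037]
```

Call:
apply_moves:
  targets:
    - [[-3, 15, -5], [0.004, 0.004, -0.003]]
    - [[-5, 25, -8], [0.004, 0.004, -0.003]]
    - [[-7, 38, -9], [0.004, 0.004, -0.003]]
    - [[-7, 42, -9], [0.004, 0.004, -0.003]]
    - [[-7, 42, -9], [0.004, 0.004, -0.003]]
    - [[-7, 42, -9], [0.004, 0.004, -0.003]]

```text
time_s: 7.7
tool_pos: [0.5088, -0.3209, 0.0263]
tool_rot: [179.9, -45.0, 99.1]
force: [0.0, 0.7, -2.1]
grip_width: 0.0098
```

```bash
python3 - <<'E'
from fit import *
goal(99,45,[.5055,-.304,.0245])
for _ in range(2):
  s=snap('scene'); goal(99,45,[.5055,-.304,.0245])
a=s['image'][70:190,130:250,::-1]; cv2.imwrite('pics/s3c.png',cv2.resize(a,None,fx=5,fy=5,interpolation=2))
E
```

```text
pos [ 508.8 -320.9   26.3] rot [179.93 -44.96  99.11] F [ 0.   0.7 -2.1] w 9.8 q [ 64.  55. -33.  70.  -4.  94.  45.] t 7.7
shift [-3.3 16.9 -1.8] turn [ 0.0005  0.001  -0.0011]
pos [ 508.7 -320.8   26.2] rot [179.93 -44.97  99.11] F [-0.   0.4 -1.6] w 9.6 q [ 64.  55. -33.  70.  -4.  94.  45.] t 7.75
shift [-3.2 16.8 -1.7] turn [ 0.0004  0.0009 -0.0011]
pos [ 508.7 -320.6   26.2] rot [179.94 -44.98  99.11] F [ 0.4 -0.9 -1.2] w 9.5 q [ 64.  55. -33.  70.  -4.  94.  45.] t 7.8
shift [-3.2 16.6 -1.7] turn [ 0.0002  0.0008 -0.0012]
```

View pics/s3c.png

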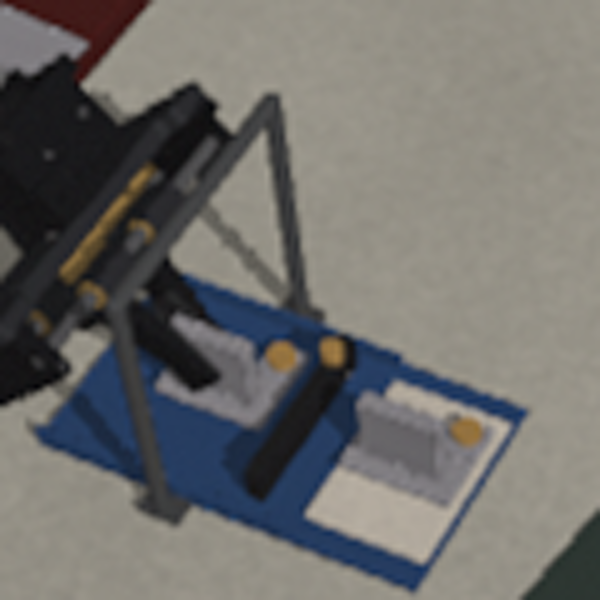

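Call:
apply_moves:
  targets:
    - [[-1, 4, -1], [0, 0, 0]]
    - [[-1.5, 8, -1.8], [0, 0, 0]]
    - [[-2, 11, -1.8], [0, 0, 0]]
    - [[-2, 11, -1.8], [0, 0, 0]]
    - [[-2, 11, -1.8], [0, 0, 0]]

```text
time_s: 8.3
tool_pos: [0.5065, -0.3084, 0.0245]
tool_rot: [180.0, -45.0, 99.2]
force: [-0.6, -0.7, -1.3]
grip_width: 0.0097
```

Call:
apply_moves:
  targets:
    - [[-0.2, 1, 0], [0, 0, 0]]
    - [[-0.2, 1, 0], [0, 0, 0]]
    - [[-0.3, 2, 0], [0, 0, 0]]
    - [[-0.3, 2, 0], [0, 0, 0]]

```text
time_s: 8.7
tool_pos: [0.5062, -0.3064, 0.0244]
tool_rot: [179.9, -45.0, 99.2]
force: [0.1, -1.0, -1.8]
grip_width: 0.0094
```

Call:
apply_moves:
  targets:
    - [[-0.1, 0.5, 0], [0, 0, 0]]
    - [[-0.2, 1, 0], [0, 0, 0]]
    - [[-0.2, 1, 0], [0, 0, 0]]

```text
time_s: 9.0
tool_pos: [0.5062, -0.3062, 0.0245]
tool_rot: [179.9, -45.0, 99.1]
force: [0.7, -2.4, -0.8]
grip_width: 0.0097
```

Call:
apply_moves:
  targets:
    - [[-0.1, 0.5, 0], [0, 0, 0]]
    - [[-0.2, 1, 0], [0, 0, 0]]
    - [[-0.2, 1, 0], [0, 0, 0]]

```text
time_s: 9.3
tool_pos: [0.5062, -0.3062, 0.0245]
tool_rot: [179.9, -44.9, 99.1]
force: [1.2, -5.9, 0.4]
grip_width: 0.01
```

Call:
apply_moves:
  targets:
    - [[0.1, -0.8, -0.5], [0, 0, 0]]
    - [[0.1, -0.8, -1], [0, 0, 0]]
    - [[0.1, -0.8, -1.5], [0, 0, 0]]
    - [[0.1, -0.8, -1.5], [0, 0, 0]]

```text
time_s: 9.7
tool_pos: [0.5062, -0.3062, 0.0235]
tool_rot: [179.9, -45.0, 99.1]
force: [1.2, -5.6, 1.9]
grip_width: 0.0097
```

```bash
python3 - <<'E'
from fit import *
goal(99,45,[.5055,-.304,.0245])
E
```

```text
pos [ 506.2 -306.2   23.5] rot [179.9  -44.97  99.15] F [ 1.2 -5.6  1.9] w 9.7 q [ 64.  54. -34.  73.  -4.  93.  45.] t 9.7
shift [-0.7  2.2  1. ] turn [ 0.0003  0.0013 -0.0013]
```

Call:
apply_moves:
  targets:
    - [[0.15, -1, -0.2], [0, 0, 0]]
    - [[0.15, -1, -0.2], [0, 0, 0]]
    - [[0.15, -1, -0.2], [0, 0, 0]]

```text
time_s: 10.0
tool_pos: [0.5062, -0.3063, 0.0235]
tool_rot: [179.9, -45.1, 99.2]
force: [0.3, -4.0, 4.6]
grip_width: 0.0094
```

Call:
apply_moves:
  targets:
    - [[0, 0, 0], [0, 0, 0]]
    - [[0, 0, 0], [0, 0, 0]]
    - [[0, 0, 0], [0, 0, 0]]
    - [[0, 0, 0], [0, 0, 0]]
    - [[0, 0, 0], [0, 0, 0]]
  hand: 36

```text
time_s: 10.5
tool_pos: [0.506, -0.3059, 0.0225]
tool_rot: [180.0, -45.1, 99.2]
force: [0.4, 0.1, 0.2]
grip_width: 0.0343
```

Call:
apply_moves:
  targets:
    - [[2, -14, 14], [0, 0, 0]]
    - [[4.5, -28, 28], [0, 0, 0]]
    - [[9, -56, 57], [0, 0, 0]]
    - [[13, -84, 85], [0, 0, 0]]
    - [[17, -112, 113], [0, 0, 0]]
    - [[17, -118, 130], [0, 0, 0]]
    - [[17, -118, 130], [0, 0, 0]]

```text
time_s: 11.2
tool_pos: [0.5239, -0.426, 0.155]
tool_rot: [179.7, -44.8, 99.2]
force: [0.3, 0.2, -0.2]
grip_width: 0.0359
```

```bash
cat >> wt.py <<'E'
def wpic(f):
    o=env.get_obs(); p=env.read_camera('wrist'); cv2.imwrite('pics/'+f,p['image'][:,:,::-1])
    R=Ro.from_euler('xyz',o['tool_rot'],degrees=True).as_matrix(); W=np.eye(4); W[:3,:3]=R; W[:3,3]=o['tool_pos']
    p['camera_from_world']=np.linalg.inv(W@p['mount']); return p
E
python3 - <<'E'
from wt import *
goal(99,45,[.52,-.43,.15])
p=wpic('w4.png'); s=snap('scene','s4.png')
a=s['image'][85:185,130:240,::-1]; b=p['image'][30:230,150:370,::-1]
cv2.imwrite('pics/c4.png',np.hstack([cv2.resize(b,(440,400),interpolation=2),cv2.resize(a,(360,400),interpolation=2)]))
e=wtray(p,0,[.506,-.306,1.73])
for q,z0 in((p,.006),(s,.006)):
    r=env.regions_of(q,'left_bracket_mid'); 
    print([(round(k['conf'],2),[int(v) for v in k['rect']]) for k in r])
E
```

```text
pos [ 523.9 -426.   155. ] rot [179.69 -44.83  99.24] F [ 0.3  0.2 -0.2] w 35.9 q [ 62.  58. -32.  46.  -4. 114.  43.] t 11.2
shift [-3.9 -4.  -5. ] turn [ 0.0023  0.0043 -0.0003]
tray [ 0.5036 -0.2735  1.7297] 99.11 0.138
foot front [(14, 29), (16, 37), (18, 42), (20, 43), (22, 46), (24, 62), (26, 107), (28, 100), (30, 109), (32, 133), (34, 161), (36, 191), (38, 196), (40, 197), (42, 197), (44, 196), (46, 198), (48, 198), (50, 199), (52, 199), (54, 200), (56, 200), (58, 199), (60, 199), (62, 199)]
top [(14, 125), (16, 146), (18, 153), (20, 163), (22, 184), (24, 193), (26, 198), (28, 197), (30, 198), (32, 198), (34, 200), (36, 198), (38, 198), (40, 198), (42, 199), (44, 199), (46, 199), (48, 196), (50, 173), (52, 165), (54, 148), (56, 158), (58, 169), (60, 172), (62, 169)]
[(0.76, [223, 159, 267, 216])]
[(0.73, [138, 87, 236, 191]), (0.62, [166, 136, 196, 158])]
```

View pics/c4.png

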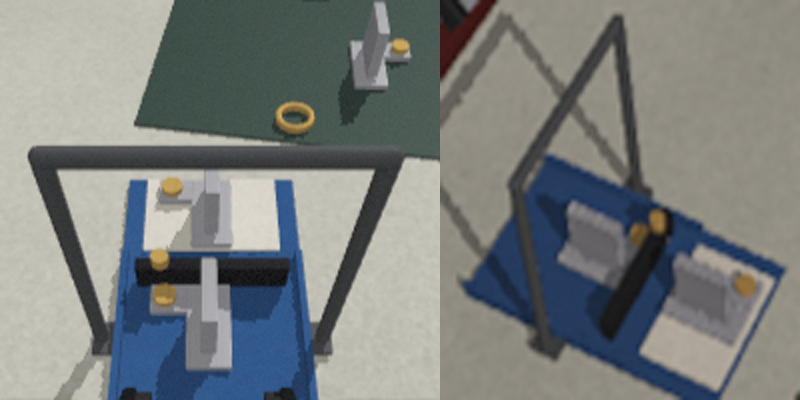

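Call:
apply_moves:
  targets:
    - [[0, -10, 48], [0, 0, 0]]
    - [[0, -10, 95], [0, 0, 0]]
    - [[8, 30, 115], [0, 0, -0.03]]
    - [[18, 78, 115], [0, 0, -0.06]]
    - [[28, 126, 115], [0, 0, -0.09]]
    - [[38, 174, 115], [0, 0, -0.108]]
    - [[48, 222, 115], [0, 0, -0.108]]
    - [[58, 270, 115], [0, 0, -0.108]]
  hand: 40

```text
time_s: 12.2
tool_pos: [0.5801, -0.1516, 0.2664]
tool_rot: [-179.8, -45.1, 92.9]
force: [1.3, -0.3, -0.1]
grip_width: 0.0399
```

```bash
python3 - <<'E'
from wt import *
goal(93,45,[.609,-.002,.12])
E
```

```text
pos [ 580.1 -151.6  266.4] rot [-179.85  -45.06   92.86] F [ 1.3 -0.3 -0.1] w 39.9 q [ 64.  38. -49.  74. -14.  96.  20.] t 12.2
shift [  28.9  149.6 -146.4] turn [-0.001  -0.0019  0.0006]
```

Call:
apply_moves:
  targets:
    - [[10, 45, -10], [0, 0, 0]]
    - [[20, 90, -20], [0, 0, 0]]
    - [[29, 130, -50], [0, 0, 0]]
    - [[29, 149, -95], [0, 0, 0]]
    - [[29, 149, -140], [0, 0, 0]]
    - [[29, 149, -146], [0, 0, 0]]
    - [[29, 149, -146], [0, 0, 0]]
    - [[29, 149, -146], [0, 0, 0]]

```text
time_s: 13.0
tool_pos: [0.6111, -0.0057, 0.1237]
tool_rot: [179.8, -45.1, 93.0]
force: [0.2, -0.6, 1.1]
grip_width: 0.0397
```

```bash
python3 - <<'E'
from wt import *
goal(93,45,[.609,-.002,.02])
p=wpic('w5.png'); cv2.imwrite('pics/w5c.png',cv2.resize(p['image'][:330,100:430,::-1],None,fx=1.5,fy=1.5))
pickle.dump(p,open('w5.pkl','wb'))
E
```

```text
pos [611.1  -5.7 123.7] rot [179.78 -45.05  93.03] F [ 0.2 -0.6  1.1] w 39.7 q [ 56.  41. -49.  89. -14.  74.  19.] t 13.0
shift [  -2.1    3.7 -103.7] turn [-0.0011  0.0026  0.0022]
```

View pics/w5c.png

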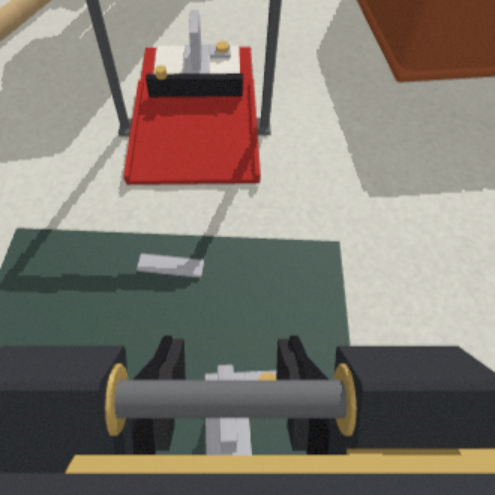

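Call:
apply_moves:
  targets:
    - [[-1, 1.5, -45], [0, 0, 0]]
    - [[-1, 1.5, -80], [0, 0, 0]]
    - [[-1, 1.5, -98], [0, 0, 0]]
    - [[-1, 1.5, -98], [0, 0, 0]]
    - [[-1, 1.5, -98], [0, 0, 0]]

```text
time_s: 13.55
tool_pos: [0.6104, -0.0038, 0.0257]
tool_rot: [179.8, -45.1, 93.1]
force: [-0.7, 1.1, 0.8]
grip_width: 0.0398
```

```bash
python3 - <<'E'
from wt import *
goal(93,45,[.6095,-.002,.0203])
E
```

```text
pos [610.4  -3.8  25.7] rot [179.78 -45.07  93.06] F [-0.7  1.1  0.8] w 39.8 q [ 54.  48. -46.  91. -11.  67.  23.] t 13.55
shift [-0.9  1.8 -5.4] turn [-0.0014  0.0027  0.0017]
```

Call:
apply_moves:
  targets:
    - [[-0.5, 1.5, -5.3], [0, 0, 0]]
    - [[-0.5, 1.5, -5.3], [0, 0, 0]]
    - [[-0.5, 1.5, -5.3], [0, 0, 0]]

```text
time_s: 13.85
tool_pos: [0.609, -0.0023, 0.0193]
tool_rot: [179.9, -45.0, 93.1]
force: [-0.6, -0.2, 0.0]
grip_width: 0.0398
```

Call:
apply_moves:
  targets:
    - [[0, 0, 0], [0, 0, 0]]
    - [[0, 0, 0], [0, 0, 0]]
    - [[0, 0, 0], [0, 0, 0]]
    - [[0, 0, 0], [0, 0, 0]]
    - [[0, 0, 0], [0, 0, 0]]
    - [[0, 0, 0], [0, 0, 0]]
    - [[0, 0, 0], [0, 0, 0]]
  hand: 0

```text
time_s: 14.55
tool_pos: [0.6086, -0.0023, 0.0184]
tool_rot: [179.9, -45.0, 93.0]
force: [-0.3, 0.2, 0.0]
grip_width: 0.0099
```

```bash
python3 - <<'E'
from wt import *
goal(93,45,[.6095,-.002,.0203])
wtray(pickle.load(open('w5.pkl','rb')),1,[.557,.305,1.634])
E
```

```text
pos [608.6  -2.3  18.4] rot [179.95 -45.04  92.98] F [-0.3  0.2  0. ] w 9.9 q [ 54.  48. -46.  92. -11.  66.  23.] t 14.55
shift [0.9 0.3 1.9] turn [-0.0008  0.0006  0.0011]
tray [0.5576 0.3085 1.6375] 93.82 0.062
foot front [(14, 127), (16, 126), (18, 127), (20, 126), (22, 126), (24, 126), (26, 126), (28, 126), (30, 126), (32, 123), (34, 110), (36, 77), (38, 39), (40, 25), (42, 25), (44, 26), (46, 26), (48, 27), (50, 26), (52, 26), (54, 27), (56, 27), (58, 27), (60, 27), (62, 26)]
top [(14, 27), (16, 27), (18, 26), (20, 27), (22, 27), (24, 27), (26, 28), (28, 27), (30, 27), (32, 28), (34, 36), (36, 42), (38, 43), (40, 45), (42, 74), (44, 142), (46, 184), (48, 198), (50, 201), (52, 204), (54, 205), (56, 215), (58, 223), (60, 221), (62, 220)]
```

Call:
apply_moves:
  targets:
    - [[0, 0, 45], [0, 0, 0]]
    - [[0, 5, 80], [0, 0, 0]]
    - [[-10, 40, 80], [0, 0, 0.007]]
    - [[-22, 85, 80], [0, 0, 0.014]]
    - [[-33, 130, 80], [0, 0, 0.014]]
    - [[-42, 162, 80], [0, 0, 0.014]]
    - [[-42, 162, 80], [0, 0, 0.014]]
    - [[-42, 162, 80], [0, 0, 0.014]]

```text
time_s: 15.35
tool_pos: [0.5658, 0.1603, 0.0981]
tool_rot: [180.0, -45.0, 93.9]
force: [-0.1, -1.1, -1.3]
grip_width: 0.0096
```

```bash
python3 - <<'E'
from wt import *
goal(93.8,45,[.567,.16,.1])
p=wpic('w6.png'); wtray(p,1,[.557,.307,1.637])
E
```

```text
pos [565.8 160.3  98.1] rot [179.95 -44.98  93.9 ] F [-0.1 -1.1 -1.3] w 9.6 q [ 50.  36. -55. 103. -19.  60.  15.] t 15.35
shift [ 1.2 -0.3  1.9] turn [ 0.0003  0.0006 -0.0012]
tray [ 0.2623  0.8248 -0.9052] -51.87 1.0
foot front [(14, 0), (16, 0), (18, 0), (20, 0), (22, 0), (24, 0), (26, 0), (28, 0), (30, 0), (32, 0), (34, 0), (36, 0), (38, 0), (40, 0), (42, 0), (44, 0), (46, 0), (48, 0), (50, 0), (52, 0), (54, 0), (56, 0), (58, 0), (60, 0), (62, 0)]
top [(14, 0), (16, 0), (18, 0), (20, 0), (22, 0), (24, 0), (26, 0), (28, 0), (30, 0), (32, 0), (34, 0), (36, 0), (38, 0), (40, 0), (42, 0), (44, 0), (46, 0), (48, 0), (50, 0), (52, 0), (54, 0), (56, 0), (58, 0), (60, 0), (62, 0)]
```

Call:
apply_moves:
  targets:
    - [[0, 5, -35], [0, 0, 0]]
    - [[0, 15, -60], [0, 0, 0]]
    - [[-3, 45, -70], [0, 0, 0]]
    - [[-5, 80, -74], [0, 0, 0]]
    - [[-6, 108, -74], [0, 0, 0]]
    - [[-6, 108, -74], [0, 0, 0]]
    - [[-6, 108, -74], [0, 0, 0]]
    - [[-6, 108, -74], [0, 0, 0]]

```text
time_s: 16.2
tool_pos: [0.5623, 0.2652, 0.0238]
tool_rot: [179.9, -45.0, 93.6]
force: [-0.2, -0.6, -1.5]
grip_width: 0.01
```

```bash
python3 - <<'E'
from wt import *
goal(93.8,45,[.557,.309,.0225])
s=snap('scene'); t=snap('top')
a=s['image'][215:350,320:450,::-1]; b=t['image'][180:265,80:190,::-1]
cv2.imwrite('pics/c7.png',np.hstack([cv2.resize(a,(390,405),interpolation=2),cv2.resize(b,(410,405),interpolation=2)]))
E
```

```text
pos [562.3 265.2  23.8] rot [179.93 -44.97  93.59] F [-0.2 -0.6 -1.5] w 10.0 q [ 39.  42. -53. 106. -18.  45.  11.] t 16.2
shift [-5.3 43.8 -1.3] turn [0.0005 0.0009 0.0046]
```

View pics/c7.png

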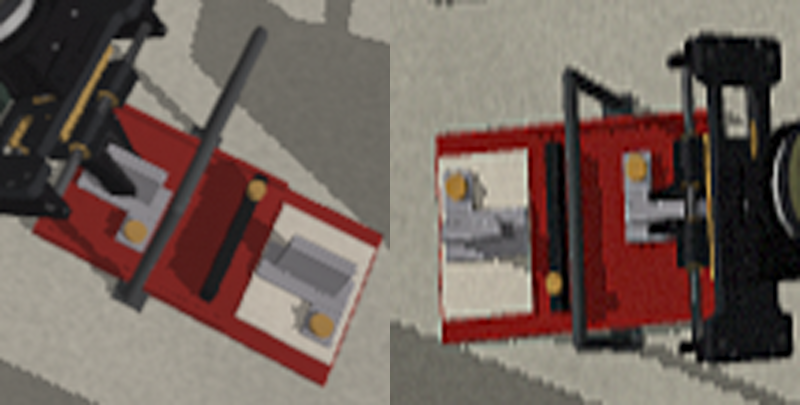

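Call:
apply_moves:
  targets:
    - [[-1, 10, -0.5], [0, 0, 0.003]]
    - [[-2, 19, -1], [0, 0, 0.003]]
    - [[-3, 26, -1], [0, 0, 0.003]]
    - [[-3, 30, -1], [0, 0, 0.003]]
    - [[-3, 32, -1], [0, 0, 0.003]]
    - [[-3, 32, -1], [0, 0, 0.003]]
    - [[-3, 32, -1], [0, 0, 0.003]]

```text
time_s: 17.0
tool_pos: [0.5578, 0.2995, 0.0233]
tool_rot: [179.9, -45.0, 93.9]
force: [0.4, 0.3, -2.2]
grip_width: 0.0097
```

Call:
apply_moves:
  targets:
    - [[-0.1, 1, 0], [0, 0, 0]]
    - [[-0.1, 2, 0], [0, 0, 0]]
    - [[-0.1, 2, 0], [0, 0, 0]]

```text
time_s: 17.3
tool_pos: [0.5575, 0.3018, 0.0235]
tool_rot: [179.9, -45.0, 94.0]
force: [-0.4, 0.7, -1.5]
grip_width: 0.0095
```

Call:
apply_moves:
  targets:
    - [[-0.1, 1, 0], [0, 0, 0]]
    - [[-0.1, 2, 0], [0, 0, 0]]
    - [[-0.1, 2, 0], [0, 0, 0]]

```text
time_s: 17.6
tool_pos: [0.5573, 0.3039, 0.0235]
tool_rot: [180.0, -45.0, 94.0]
force: [-0.8, 0.2, -1.9]
grip_width: 0.0096
```

Call:
apply_moves:
  targets:
    - [[-0.1, 1, -0.3], [0, 0, 0]]
    - [[-0.1, 1.5, -0.6], [0, 0, 0]]
    - [[-0.1, 1.5, -0.6], [0, 0, 0]]

```text
time_s: 17.9
tool_pos: [0.5572, 0.3053, 0.0228]
tool_rot: [180.0, -45.0, 94.0]
force: [0.6, 0.4, -1.0]
grip_width: 0.0098
```

Call:
apply_moves:
  targets:
    - [[-0.1, 1, 0], [0, 0, 0]]
    - [[-0.1, 1, 0], [0, 0, 0]]
    - [[-0.1, 1, 0], [0, 0, 0]]

```text
time_s: 18.2
tool_pos: [0.5572, 0.3062, 0.0228]
tool_rot: [179.9, -45.0, 94.0]
force: [0.3, -0.5, -1.1]
grip_width: 0.0097
```

Call:
apply_moves:
  targets:
    - [[-0.1, 1, 0], [0, 0, 0]]
    - [[-0.1, 1, 0], [0, 0, 0]]
    - [[-0.1, 1, 0], [0, 0, 0]]

```text
time_s: 18.5
tool_pos: [0.557, 0.3072, 0.0228]
tool_rot: [180.0, -45.0, 94.0]
force: [0.1, 0.3, -1.8]
grip_width: 0.0099
```

Call:
apply_moves:
  targets:
    - [[-0.1, 1, 0], [0, 0, 0]]
    - [[-0.1, 1, 0], [0, 0, 0]]
    - [[-0.1, 1, 0], [0, 0, 0]]

```text
time_s: 18.8
tool_pos: [0.5569, 0.3083, 0.0228]
tool_rot: [179.9, -45.0, 94.0]
force: [0.2, 0.6, -0.7]
grip_width: 0.0097
```

Call:
apply_moves:
  targets:
    - [[-0.1, 1, 0], [0, 0, 0]]
    - [[-0.1, 1, 0], [0, 0, 0]]
    - [[-0.1, 1, 0], [0, 0, 0]]

```text
time_s: 19.1
tool_pos: [0.5568, 0.3093, 0.0228]
tool_rot: [180.0, -45.0, 94.0]
force: [0.2, -0.3, -0.4]
grip_width: 0.0098
```

Call:
apply_moves:
  targets:
    - [[-0.1, 1, 0], [0, 0, 0]]
    - [[-0.1, 1, 0], [0, 0, 0]]
    - [[-0.1, 1, 0], [0, 0, 0]]

```text
time_s: 19.4
tool_pos: [0.5567, 0.3102, 0.0228]
tool_rot: [180.0, -45.0, 94.0]
force: [0.9, -1.2, -0.6]
grip_width: 0.0097
```

Call:
apply_moves:
  targets:
    - [[-0.1, 1, 0], [0, 0, 0]]
    - [[-0.1, 1, 0], [0, 0, 0]]
    - [[-0.1, 1, 0], [0, 0, 0]]

```text
time_s: 19.7
tool_pos: [0.5566, 0.3113, 0.0228]
tool_rot: [180.0, -45.0, 94.0]
force: [-1.0, 0.2, -0.6]
grip_width: 0.0097
```

Call:
apply_moves:
  targets:
    - [[-0.1, 1, 0], [0, 0, 0]]
    - [[-0.1, 1, 0], [0, 0, 0]]
    - [[-0.1, 1, 0], [0, 0, 0]]

```text
time_s: 20.0
tool_pos: [0.5568, 0.3118, 0.0227]
tool_rot: [179.9, -45.0, 93.9]
force: [-0.3, -2.0, -0.4]
grip_width: 0.0098
```

```bash
python3 - <<'E'
from wt import *
goal(93.8,45,[.557,.309,.0225])
s=snap('scene'); a=s['image'][240:320,350:430,::-1]
cv2.imwrite('pics/c8.png',cv2.resize(a,(560,560),interpolation=2))
E
```

```text
pos [556.8 311.8  22.7] rot [179.94 -45.02  93.94] F [-0.3 -2.  -0.4] w 9.8 q [ 35.  42. -53. 107. -18.  42.   9.] t 20.0
shift [ 0.2 -2.8 -0.2] turn [-0.0004  0.0007 -0.0017]
```

View pics/c8.png

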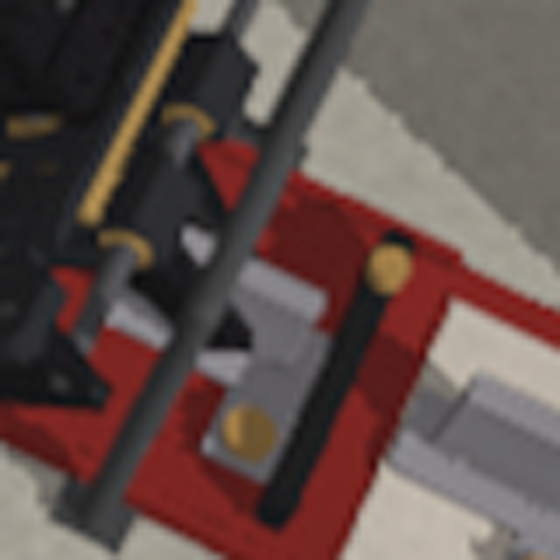

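Call:
apply_moves:
  targets:
    - [[-0.1, 0.8, 0], [0, 0, 0]]
    - [[-0.1, 0.8, 0], [0, 0, 0]]
    - [[-0.1, 0.8, 0], [0, 0, 0]]

```text
time_s: 20.35
tool_pos: [0.5569, 0.3119, 0.0225]
tool_rot: [180.0, -45.0, 93.9]
force: [-0.9, -5.1, 1.2]
grip_width: 0.0096
```

Call:
apply_moves:
  targets:
    - [[0, 0, -0.5], [0, 0, 0]]
    - [[0, 0, -1], [0, 0, 0]]
    - [[0, 0, -1.5], [0, 0, 0]]
    - [[0, 0, -1.5], [0, 0, 0]]

```text
time_s: 20.75
tool_pos: [0.5572, 0.3119, 0.0214]
tool_rot: [179.9, -45.0, 93.9]
force: [-0.4, -6.2, 3.5]
grip_width: 0.0097
```

Contact with stop (~5 N) and floor. Relax slightly, then release.

Call:
apply_moves:
  targets:
    - [[0.1, -1.2, -0.2], [0, 0, 0]]
    - [[0.1, -1.2, -0.2], [0, 0, 0]]
    - [[0.1, -1.2, -0.2], [0, 0, 0]]

```text
time_s: 21.05
tool_pos: [0.557, 0.3119, 0.0214]
tool_rot: [179.9, -45.1, 94.0]
force: [0.9, -2.4, 2.1]
grip_width: 0.0092
```

Call:
apply_moves:
  targets:
    - [[0, 0, 0], [0, 0, 0]]
    - [[0, 0, 0], [0, 0, 0]]
    - [[0, 0, 0], [0, 0, 0]]
    - [[0, 0, 0], [0, 0, 0]]
    - [[0, 0, 0], [0, 0, 0]]
  hand: 36

```text
time_s: 21.55
tool_pos: [0.5564, 0.312, 0.0211]
tool_rot: [180.0, -45.0, 94.0]
force: [-1.0, 0.5, -0.4]
grip_width: 0.035
```

Call:
apply_moves:
  targets:
    - [[1, -14, 14], [0, 0, 0]]
    - [[2, -28, 28], [0, 0, 0]]
    - [[4, -56, 57], [0, 0, 0]]
    - [[6, -84, 85], [0, 0, 0]]
    - [[8, -112, 113], [0, 0, 0]]
    - [[8, -122, 130], [0, 0, 0]]
    - [[8, -122, 130], [0, 0, 0]]
    - [[8, -122, 130], [0, 0, 0]]

```text
time_s: 22.35
tool_pos: [0.5643, 0.19, 0.1507]
tool_rot: [180.0, -45.0, 94.0]
force: [0.5, -0.1, 0.0]
grip_width: 0.0359
```

```bash
python3 - <<'E'
from wt import *
goal(93.8,45,[.557,.309,.0225])
p=wpic('w9.png'); s=snap('scene','s9.png'); t=snap('top')
b=p['image'][30:230,150:370,::-1]; a=s['image'][225:345,325:450,::-1]; c=s['image'][85:185,130:240,::-1]; d=t['image'][130:310,70:400,::-1]
cv2.imwrite('pics/c9.png',np.vstack([np.hstack([cv2.resize(b,(390,300),interpolation=2),cv2.resize(a,(400,300),interpolation=2)]),np.hstack([cv2.resize(c,(330,298),interpolation=2),cv2.resize(d,(460,298),interpolation=2)])]))
E
```

```text
pos [564.3 190.  150.7] rot [179.95 -45.02  93.97] F [ 0.5 -0.1  0. ] w 35.9 q [ 50.  32. -58. 102. -21.  62.  11.] t 22.35
shift [  -7.3  119.  -128.2] turn [-0.0003  0.0006 -0.0024]
```

View pics/c9.png

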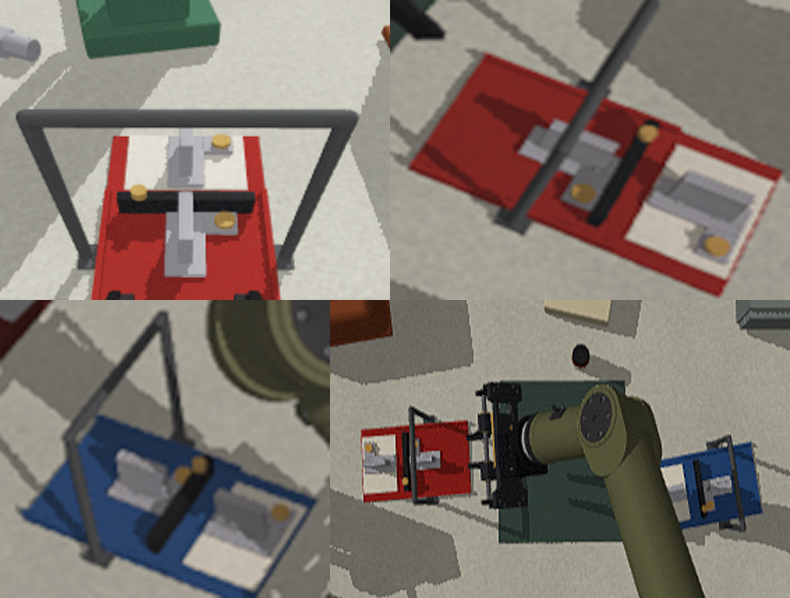

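```bash
python3 -c "
from h import *
print(env.sign_off())"
```

```text
the job is handed in; nothing more can be done
None
```

Both brackets are in the trays of their own hand and released, and the job was handed in at about 22.5 s; sign-off gives no verdict. The left-hand bracket is in the blue tray and the right-hand one in the red.

**How it went:** I gripped each bracket with the gripper leaning back 45°. I slid each one under its guard bar until it met the stop, with at most about 6 N of push against the 12 N that shifts a stop. Then I lowered it onto the floor, eased off, let go and backed out along the tool.

**Last checks:** The final scene and wrist pictures show both brackets flat, square, close to the centre line and butting their stops. The jar stood in its place. After I backed out the force read about zero, so the gripper is free of everything.

**Not measured or in disagreement:**
- **Final pose:** I judged the final gap to the stop, and that the stops had not shifted, from the felt contact and the pictures, not by measurement.
- **Ring and strip:** The arm hid them in the last view. Nothing came near them, but I did not confirm that they had not moved.
- **Tray position:** The cameras disagreed by up to about 9 mm along the trays' length, which is why I relied on touch for the final position. One fit of the blue tray from the scene camera failed, as did two later wrist-picture fits (one per tray). I used none of the three.

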